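# Lock the whetstone down on the honing stage

### The job

Get the honing stand ready for sharpening: lay the tan-and-grey whetstone flat, tan side up and lengthwise, on the raised sprung stage, centred between its end lips. Then press the stone down until the stage bottoms and keep it pressed for about a second, until the brass latch has slid over and holds the stage down, and take your hand away.

Things in the scene. Friction and masses are not known exactly. Their poses are not given: they have to be found in the camera images.
- whetstone_mid (a point): centre of the loose two-grit whetstone, a bar 40 x 110 x 17 mm (tan on top, grey below), about 0.19 kg, flat on the table; this point is half-way up, 8.5 mm above its underside. y axis along the 110 mm length, x across, z up. A pale carved tile, an eraser and a strop block lie about too.
- stage_top (a point): centre of the black rubber top face, 48 mm above the table when up, of the sprung steel stage: 34 mm wide (x), 148 long (y), z up; end lips 5 mm high, 134 mm apart. It is mid of a fixed stand: base plate 90 mm wide, y -85 to +110 mm, 10 mm thick; latch housing at y +85 to +109 mm, 44 mm high (red knob 51). Nothing else rises above the stage.
- stage (a joint): how far the stage is pressed down, m: 0 = up, 0.018 = bottomed. The spring pushes up with about 5 N at the top and 10 N at the bottom, and the latch adds up to about 3 N on the way, so the stone's weight alone does not lower it. Latched it rests at about 0.014; unlatched it springs back to 0.
- latch (a joint): sliding brass latch bolt, m: 0 = fully forward, growing as it is pushed back. The stage going down pushes it back about 6 mm; with the stage at the bottom the bolt comes forward by itself in a few tenths of a second, over the stage's tooth, and then holds the stage down.
Mind the look-alikes: they are no part of the job. Leave any orange look-alike of the part that bears whetstone_mid alone.

How it is judged (in metres and radians):
At the end, for the whole second after the job is handed in: Stage latched down (in by over 12 mm, latch bolt within 2.5 mm of fully forward); whetstone flat on it, tan side up (tilt under 0.1 rad, centre 5 to 12 mm above the stage face), centred within 18 mm horizontally, its length within 0.21 rad of the stage's (value of joint stage above 0.012 m and value of joint latch below 0.0025 m and horizontal distance between whetstone_mid and stage_top below 0.018 m and angle between the y axis of whetstone_mid and the y axis of stage_top, either way round below 0.21 rad and z of whetstone_mid in the frame of stage_top between 0.005 and 0.012 m and angle between whetstone_mid's own z axis and vertical below 0.1 rad); the robot touches nothing.
It fails at once if the stage is pressed down by more than 6 mm while the whetstone is not on it (its centre more than 30 mm from the stage's, horizontally) (value of joint stage above 0.006 m and horizontal distance between whetstone_mid and stage_top above 0.03 m).
It also fails if it takes over 51 s, if anything falls off the work surface, if the arm or the gripper's body presses on something with over 40 N, if the wrist force passes 120 N, or if a joint passes its speed limit or range.

### The arm

A 6-joint arm with a two-finger parallel gripper is mounted at the origin on a cart in front of the work surface, level with it; the furniture and walls round the work are solid. World frame = base frame: x ahead of the robot, y to its left, z up, the work surface at z = 0. Lengths are in m, angles in degrees, forces in N, time in s.
With the tool pointing down it reaches from about 0.35 to 0.875 m from the base axis. Payload 4.2 kg.
Tool frame: the origin (TCP) lies midway between the tips of the shut fingers; the grasp point (between the pads) lies 19 mm behind it; z points along the fingers, y is the direction in which the jaws open and shut (so a half turn about z gives the same grasp; the last joint's range is limited). The gripper opens to 87 mm and grips with 3 to 60 N. Pads are 19 mm wide; open, the fingers measure 117 mm over their backs; the gripper's body (75 mm by 190 mm) begins 51 mm behind the grasp point.
Start: joints at [-60.069, 22.042, 0.453, 0, -68.411, -14.817], TCP at [0.163, -0.603, 0.223] pointing down, gripper open.
Joint ranges: [-179.83, 179.83], [-69.29, 118.12], [-61.27, 80.66], [-181.25, 117.63], [-171.15, -9.14], [-177.46, 177.46]. Speed limits (degrees/s): [159.86, 159.86, 180, 180, 180, 180].

### API

Orientations are given as a 3x3 rotation matrix whose columns are the frame's x, y, z axes.
In Python, from station import sense, capture, calibration, finish_job gives the robot as it stands.
- The arm moves only by the tool carry_out, never from a script. Its argument "commands" is one flat list of numbers, 6 for each row, row after row: the shift along the tool's x, y, z in mm, then the turn, a rotation vector about the tool's x, y, z in rad. A call has 1 to 5 rows; each row shifts and turns the pose as measured when the row begins, along the tool's axes as they then stand; what a row does not reach is not made up. A row lasts 1/8 s, in which the tool goes at most 62.5 mm and 10.7 degrees, less where a joint would pass 70% of its speed; a pose out of reach is approached as far as the arm can. A call is refused whole if a number of a shift passes 62.5 or a number of a turn 0.188, either way. A call with a gripper value outside its range is refused whole. "grip" is the finger opening in mm, from 0 to 87, set as the call begins (left out, the last holds). The fingers move at their own pace and stop on an object; the grip force is fixed at half the most. Time passes only in rows, so rows that do not move let the fingers close. It gives the time, the measured TCP pose, the force and the opening at its end, in the units of the state.
- sense(): the state, without advancing time (a new reading comes with each control period).
- capture(name): name is "side" or "top" or "wrist"; returns the picture (480x640x3 uint8, red, green, blue); there is no depth.
- calibration(name): a dict with "fx", "fy", "cx", "cy" (pixels), "rvec" (rotation vector, rad) and "tvec" (3), from world to camera coordinates, as OpenCV has them. Camera axes: x right, y down, z forward; pixel columns grow to the right and rows downward; lengths in m; the calibration is good to about 2 mm. A picture is of the moment at which its call begins: read the wrist's pose just before it. calibration takes no time and is no camera call; for the wrist camera it gives the pose at the moment of the call.
- finish_job(): hands the job in, once; it reports no verdict.
The state is a dict: "time_s": time; "joints": joint angles; "joint_velocities": joint speeds; "effort": joint torques, N m; "tcp_pos": TCP position; "ee_rot": TCP orientation; "wrist_force": force on the tool from outside, world axes, zero at the start; "moment": the same for the moment, N m; "gripper_width": opening from 0.0 (shut) to 1.0 (fully open).
Only numpy, scipy, OpenCV 4.12 (cv2) and the standard library are available. Lean on these libraries where they do the work, as an engineer would, in place of code of your own. Each camera call takes 0.05 s, during which the arm holds its last target.

## Working session

There is one attempt and no reset: what is moved stays moved. The work goes in short steps, Python scripts to look and compute and a tool call to move; the robot and the scene stay as the last step left them, time stands still between calls to the robot, and variables do not carry over. Pictures are saved under pics/ and viewed, and the job is handed in when it is done.

Besides the shell and the picture viewer there is one more tool, called after "Call:" as name(argument=value, ...), one argument or row to a line, values as JSON. carry_out: Moves the arm, as the interface text tells. Its arguments: {"type":"object","properties":{"commands":{"type":"array"},"grip":{"type":"number"}},"required":["commands"]}

```bash
mkdir -p pics; ls
cat > h.py <<'E'
import numpy as np,cv2
from station import sense,capture,calibration,finish_job
def save(n,f):
    im=capture(n); cv2.imwrite('pics/'+f,cv2.cvtColor(im,cv2.COLOR_RGB2BGR)); return im
def ray(c,u,v,z):
    R=cv2.Rodrigues(np.array(c['rvec'],float))[0]; t=np.array(c['tvec'],float).ravel()
    d=R.T@np.array([(u-c['cx'])/c['fx'],(v-c['cy'])/c['fy'],1]); o=-R.T@t
    return o+d*(z-o[2])/d[2]
def proj(c,P):
    K=np.array([[c['fx'],0,c['cx']],[0,c['fy'],c['cy']],[0,0,1]],float)
    return cv2.projectPoints(np.array(P,float).reshape(-1,1,3),np.array(c['rvec'],float),np.array(c['tvec'],float),K,None)[0].reshape(-1,2)
E
python3 - <<'E'
from h import *
save('top','t1.png');save('side','s1.png')
s=sense();print(s)
for n in('top','side'):
    c=calibration(n);R=cv2.Rodrigues(np.array(c['rvec'],float))[0];print(n,c,-R.T@np.array(c['tvec']).ravel())
E
```

```text
pics
{'time_s': 0.1, 'joints': array([-6.00682584e+01,  2.20860708e+01,  3.87845450e-01, -2.42866437e-02,
       -6.84135919e+01, -1.48175773e+01]), 'joint_velocities': array([-0.02010449, -0.10367761,  0.12367421, -0.0274602 ,  0.01425841,
        0.05032929]), 'effort': array([-4.13948364e-04, -3.91690421e+01,  1.87935752e+01,  4.23191696e+00,
        1.34442977e-02, -7.13787267e-05]), 'tcp_pos': array([ 0.16284152, -0.60284634,  0.2215763 ]), 'ee_rot': array([[-9.65448914e-01, -2.60591623e-01, -6.32178838e-04],
       [-2.60592363e-01,  9.65447076e-01,  1.88792002e-03],
       [ 1.18359068e-04,  1.98743131e-03, -9.99998018e-01]]), 'wrist_force': array([-1.03185419, -0.1914001 ,  0.28732368]), 'moment': array([ 0.02640781,  0.00643708, -0.00212163]), 'gripper_width': 0.9985276625500785}
top {'fx': 533.2881711712156, 'fy': 533.2881711712156, 'cx': 319.57680279949324, 'cy': 243.9002429968087, 'rvec': array([ 2.16711417, -2.23022228,  0.058924  ]), 'tvec': array([0.36555279, 0.47465677, 1.14485054])} [0.428488   0.35795049 1.16528114]
side {'fx': 557.558664622269, 'fy': 557.558664622269, 'cx': 317.5955853503558, 'cy': 249.54890291769038, 'rvec': array([ 0.6936704 , -2.36677235,  1.39191834]), 'tvec': array([0.62367601, 0.01122361, 1.2783835 ])} [-0.10221426  1.26788464  0.63669686]
```

View pics/t1.png

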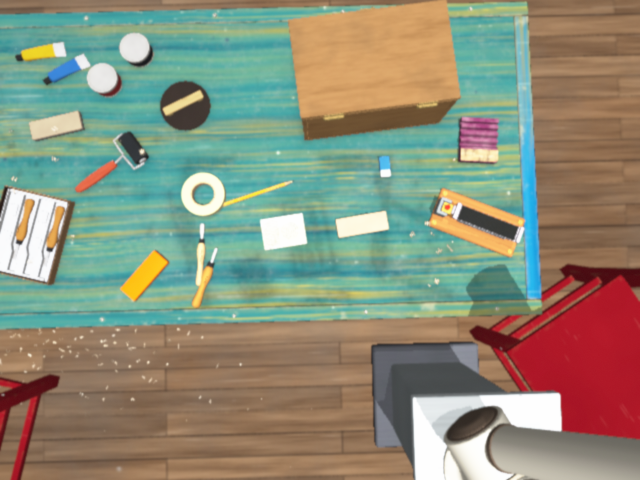

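View pics/s1.png

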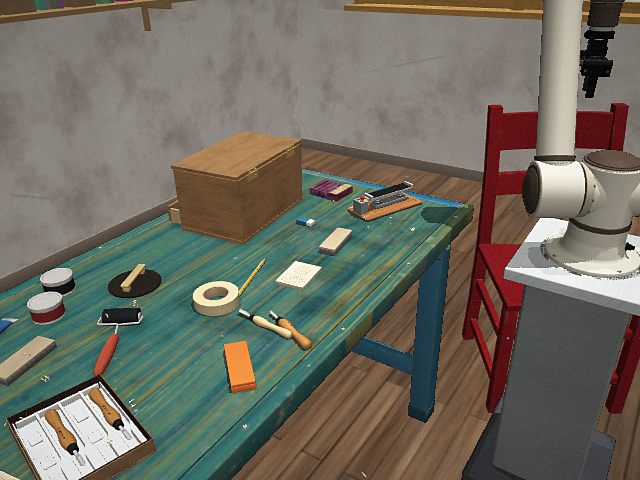

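The top view shows the stand at about (478,222) with its knob end at (447,208). There are tan bars at (362,224) and (56,125), a pale tile at (284,231), and the orange decoy at (145,275). I'll enlarge these.

Run:
```python
from h import *
t=cv2.imread('pics/t1.png');s=cv2.imread('pics/s1.png')
def z(im,x,y,w,h,k): return cv2.resize(im[y:y+h,x:x+w],None,fx=k,fy=k,interpolation=cv2.INTER_CUBIC)
cv2.imwrite('pics/c1.png',z(t,325,170,210,100,3.8))
a=z(s,300,170,130,90,4);b=z(s,0,320,70,70,4)
cv2.imwrite('pics/c2.png',a);
b2=z(t,20,100,80,50,4);h=max(b.shape[0],b2.shape[0]);o=np.zeros((h,b.shape[1]+b2.shape[1],3),np.uint8);o[:b.shape[0],:b.shape[1]]=b;o[:b2.shape[0],b.shape[1]:]=b2
cv2.imwrite('pics/c3.png',o)
```

```text
(no output)
```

View pics/c1.png

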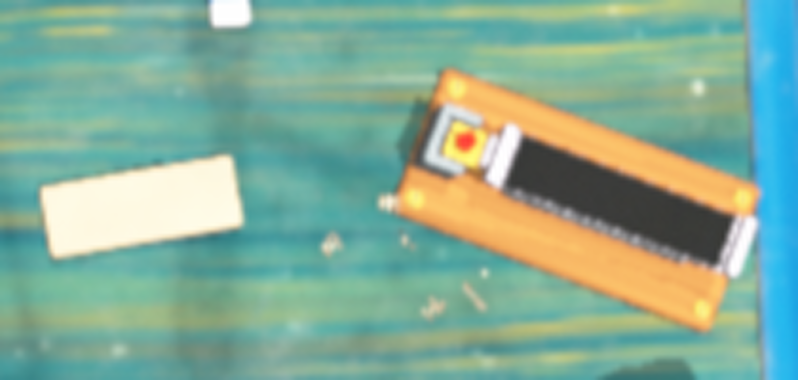

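View pics/c2.png

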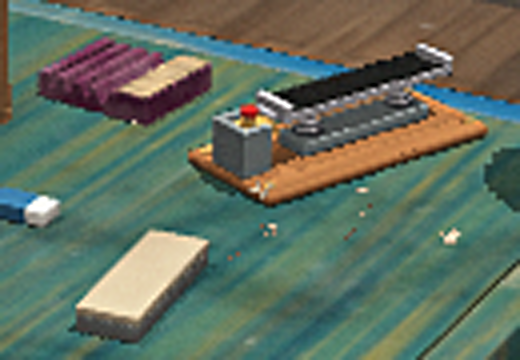

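View pics/c3.png

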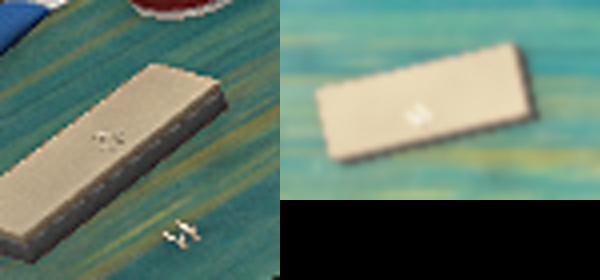

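In the side crop the near bar has a tan top and a grey lower half, so it is the whetstone. The far bar is stitched leather, so it is the strop. Next I'll measure both poses from top-view corners.

Run:
```python
from h import *
c=calibration('top')
f=lambda p,z:np.array([ray(c,325+(x+.5)/3.8-.5,170+(y+.5)/3.8-.5,z) for x,y in p])
s=f([(40,186),(232,154),(243,226),(52,259)],.017)
print(s.round(4)); m=s.mean(0);e=((s[1]+s[2])-(s[0]+s[3]))/2
print('stone',m,np.linalg.norm(e),np.degrees(np.arctan2(e[1],e[0])), np.linalg.norm(s[0]-s[3]))
g=f([(523,136),(733,212),(717,266),(507,188)],.048)
# order: near-latch a, far a, far b, near b
e=((g[0]+g[3])-(g[1]+g[2]))/2
print('stage',g.round(4),g.mean(0),np.linalg.norm(e),np.degrees(np.arctan2(e[1],e[0])),np.linalg.norm(g[0]-g[3]))
b=f([(447,68),(762,190),(712,332),(396,213)],.010)
e=((b[0]+b[3])-(b[1]+b[2]))/2;u=e/np.linalg.norm(e)
print('base',b.round(4),b.mean(0)-u*.0125,np.linalg.norm(e),np.degrees(np.arctan2(e[1],e[0])),np.linalg.norm(b[0]-b[3]))
cs=calibration('side')
L=1
for nm,p,z in(('stone',[(300+x/4,170+y/4) for x,y in((76,310),(150,230),(210,240),(140,322))],.017),('stage',[(300+x/4,170+y/4) for x,y in((258,95),(418,46),(452,68),(295,115))],.053)):
    q=np.array([ray(cs,*k,z) for k in p]);print(nm,'side',q.round(4).tolist(),q.mean(0))
```

```text
[[0.5385 0.3166 0.017 ]
 [0.5536 0.2067 0.017 ]
 [0.5124 0.2019 0.017 ]
 [0.4967 0.311  0.017 ]]
stone [0.52528575 0.259064   0.017     ] 0.11055434599460949 -81.97969689948741 0.04213231349390156
stage [[ 0.5557  0.0491  0.048 ]
 [ 0.5101 -0.0655  0.048 ]
 [ 0.4805 -0.0552  0.048 ]
 [ 0.527   0.0592  0.048 ]] [ 0.51833133 -0.00313007  0.048     ] 0.12341501231848849 68.0901460256538 0.030383200987651904
base [[ 0.6005  0.0806  0.01  ]
 [ 0.5251 -0.0971  0.01  ]
 [ 0.4446 -0.0647  0.01  ]
 [ 0.5178  0.1131  0.01  ]] [ 0.51717643 -0.00355174  0.01      ] 0.19269303166307422 67.31820825771393 0.08879551524417648
stone side [[0.5316, 0.3204, 0.017], [0.5492, 0.2094, 0.017], [0.5104, 0.2021, 0.017], [0.4921, 0.3134, 0.017]] [0.52083921 0.26132628 0.017     ]
stage side [[0.555, 0.0631, 0.053], [0.5018, -0.069, 0.053], [0.4648, -0.0446, 0.053], [0.5183, 0.0797, 0.053]] [0.50995574 0.00730994 0.053     ]
```

```bash
cat >> h.py <<'E'
from scipy.spatial.transform import Rotation as Ro
def target_R(ya):
    a=np.radians(ya);y=np.array([np.cos(a),np.sin(a),0]);z=np.array([0,0,-1.]);return np.c_[np.cross(y,z),y,z]
def plan(p,ya,step=58,way=None):
    s=sense();P=np.array(s['tcp_pos']);R=np.array(s['ee_rot']);T=target_R(ya)
    rv=Ro.from_matrix(R.T@T).as_rotvec();d=np.array(p)-P
    n=max(1,int(np.ceil(np.linalg.norm(d)*1000/step)),int(np.ceil(np.linalg.norm(rv)/.18)))
    print('t',s['time_s'],'P',P.round(4),'F',np.round(s['wrist_force'],1),'w',round(s['gripper_width']*87,1),'d',d.round(4),'rv',rv.round(3),'n',n)
    for i in range(n):
        Ri=R@Ro.from_rotvec(rv*i/n).as_matrix()
        print((Ri.T@d/n*1000).round(1).tolist()+(rv/n).round(3).tolist())
E
python3 -c "
from h import *
plan([.523,.260,.15],188.5)"
```

```text
t 0.1 P [ 0.1628 -0.6028  0.2216] F [-1.  -0.2  0.3] w 86.9 d [ 0.3602  0.8628 -0.0716] rv [ 2.000e-03  1.000e-03 -1.456e+00] n 17
[-33.7, 43.5, 4.3, 0.0, 0.0, -0.086]
[-37.3, 40.4, 4.3, 0.0, 0.0, -0.086]
[-40.6, 37.1, 4.3, 0.0, 0.0, -0.086]
[-43.6, 33.5, 4.3, 0.0, 0.0, -0.086]
[-46.3, 29.6, 4.3, 0.0, 0.0, -0.086]
[-48.7, 25.6, 4.3, 0.0, 0.0, -0.086]
[-50.7, 21.3, 4.3, 0.0, 0.0, -0.086]
[-52.3, 16.9, 4.2, 0.0, 0.0, -0.086]
[-53.6, 12.4, 4.2, 0.0, 0.0, -0.086]
[-54.5, 7.7, 4.2, 0.0, 0.0, -0.086]
[-54.9, 3.1, 4.2, 0.0, 0.0, -0.086]
[-55.0, -1.7, 4.2, 0.0, 0.0, -0.086]
[-54.6, -6.4, 4.2, 0.0, 0.0, -0.086]
[-53.9, -11.0, 4.2, 0.0, 0.0, -0.086]
[-52.8, -15.6, 4.2, 0.0, 0.0, -0.086]
[-51.2, -20.0, 4.2, 0.0, 0.0, -0.086]
[-49.3, -24.3, 4.2, 0.0, 0.0, -0.086]
```

```bash
python3 -c "
from h import *
c=calibration('top')
for z in(0,.1,.2):
  print(z,[ray(c,u,v,z)[:2].round(3).tolist() for u,v in((478,335),(510,345),(565,272),(640,275),(585,310))])
cs=calibration('side')
# side: chair back posts tops at (497,108),(618,108)
for P in ([.37,-.15],[.25,-.05],[.3,-.1],[.4,-.25]): print(P,proj(cs,[[*P,z] for z in(0,.1,.2,.3)]).round(0).tolist())
"
```

```text
0 [[0.278, 0.013], [0.254, -0.055], [0.409, -0.183], [0.397, -0.347], [0.325, -0.222]]
0.1 [[0.291, 0.043], [0.269, -0.02], [0.41, -0.136], [0.4, -0.286], [0.334, -0.172]]
0.2 [[0.304, 0.073], [0.284, 0.016], [0.412, -0.09], [0.403, -0.226], [0.343, -0.123]]
[0.37, -0.15] [[459.0, 199.0], [462.0, 165.0], [466.0, 129.0], [471.0, 91.0]]
[0.25, -0.05] [[489.0, 222.0], [494.0, 186.0], [500.0, 147.0], [506.0, 105.0]]
[0.3, -0.1] [[477.0, 211.0], [481.0, 176.0], [486.0, 138.0], [491.0, 98.0]]
[0.4, -0.25] [[461.0, 185.0], [465.0, 153.0], [469.0, 118.0], [473.0, 82.0]]
```

```bash
python3 -c "
from h import *
t=cv2.imread('pics/t1.png')
cv2.imwrite('pics/c4.png',cv2.resize(t[240:480,360:640],None,fx=2.4,fy=2.4))
s=cv2.imread('pics/s1.png')
cv2.imwrite('pics/c5.png',cv2.resize(s[80:430,420:640],None,fx=1.7,fy=1.7))
"
```

```text
(no output)
```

View pics/c4.png

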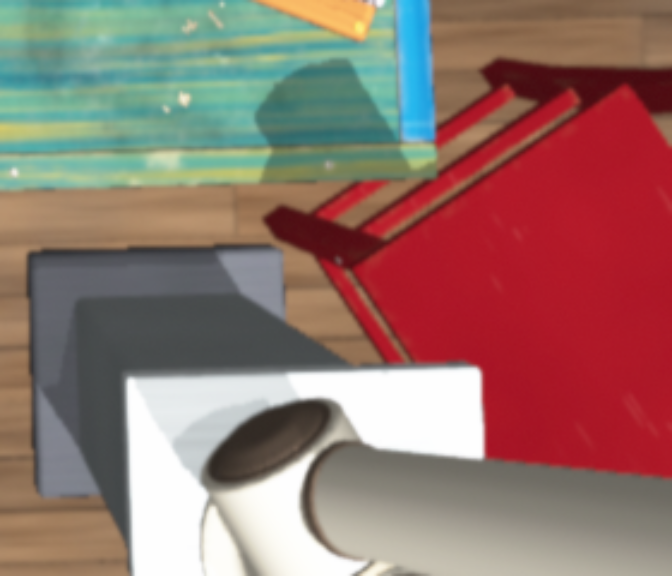

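View pics/c5.png

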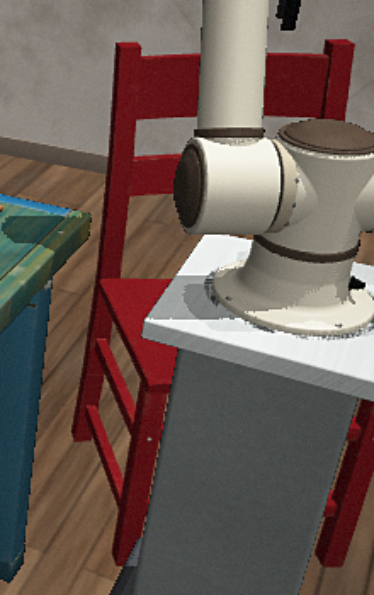

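```bash
python3 -c "
from h import *
c=calibration('top');cs=calibration('side')
for z in(-1,-.9,-.8,-.7,-.6):
  print(z,ray(c,563,270,z)[:2],ray(cs,467,339,z)[:2], '|',ray(c,474,330,z)[:2],ray(cs,493,410,z)[:2])
A=ray(c,563,270,-.75)
for z in (0,.1,.15,.2,.25,.3,.35,.4): print(z,ray(cs,495,107,z)[:2],ray(cs,620,104,z)[:2])
"
```

```text
-1 [ 0.39999425 -0.63912589] [ 0.487346   -0.84393272] | [ 0.16863869 -0.26687778] [ 0.24088229 -0.46321607]
-0.9 [ 0.40131019 -0.59307753] [ 0.45132466 -0.71490349] | [ 0.18063941 -0.2380211 ] [ 0.21991955 -0.35744812]
-0.8 [ 0.40262613 -0.54702917] [ 0.41530331 -0.58587426] | [ 0.19264013 -0.20916442] [ 0.19895681 -0.25168017]
-0.7 [ 0.40394206 -0.50098082] [ 0.37928196 -0.45684503] | [ 0.20464085 -0.18030774] [ 0.17799407 -0.14591222]
-0.6 [ 0.405258   -0.45493246] [ 0.34326062 -0.3278158 ] | [ 0.21664156 -0.15145105] [ 0.15703132 -0.04014427]
0 [ 0.59472252 -1.17151027] [ 0.14477148 -1.4786025 ]
0.1 [ 0.4852612  -0.78837741] [ 0.10597975 -1.04723754]
0.15 [ 0.43053054 -0.59681097] [ 0.08658388 -0.83155506]
0.2 [ 0.37579988 -0.40524454] [ 0.06718802 -0.61587258]
0.25 [ 0.32106922 -0.21367811] [ 0.04779215 -0.4001901 ]
0.3 [ 0.26633856 -0.02211168] [ 0.02839629 -0.18450762]
0.35 [0.2116079  0.16945476] [0.00900042 0.03117486]
0.4 [0.15687724 0.36102119] [-0.01039545  0.24685734]
```

The chair back lies near y -0.57 to -0.8 with its top around z 0.16, so it is clear of the path. I'll move now.

Call:
carry_out(
  commands=[-33.7,43.5,4,0,0,-0.086,-37.3,40.4,4,0,0,-0.086,-40.6,37.1,4,0,0,-0.086,-43.6,33.5,4,0,0,-0.086,-46.3,29.6,4,0,0,-0.086],
  grip=87,
)

```text
time_s: 0.72
tcp_pos: [0.2685, -0.3437, 0.198]
ee_rot: [[-0.765, -0.645, -0.003], [-0.645, 0.765, 0.005], [-0.001, 0.006, -1.0]]
wrist_force: [1.3, 0.8, 0.0]
gripper_width: 0.997
```

Call:
carry_out(
  commands=[-48.7,25.6,4,0,0,-0.086,-50.7,21.3,4,0,0,-0.086,-52.3,16.9,4,0,0,-0.086,-53.6,12.4,4,0,0,-0.086,-54.5,7.7,4,0,0,-0.086],
)

```text
time_s: 1.35
tcp_pos: [0.3715, -0.0796, 0.1784]
ee_rot: [[-0.414, -0.91, -0.001], [-0.91, 0.414, 0.006], [-0.005, 0.004, -1.0]]
wrist_force: [1.3, -0.0, 0.1]
gripper_width: 0.998
```

```bash
python3 -c "
from h import *
plan([.523,.260,.15],188.5)"
```

```text
t 1.35 P [ 0.3715 -0.0796  0.1784] F [ 1.3 -0.   0.1] w 86.9 d [ 0.1515  0.3396 -0.0284] rv [ 0.002  0.005 -0.575] n 7
[-53.1, 0.4, 4.3, 0.0, 0.001, -0.082]
[-53.0, -4.0, 4.3, 0.0, 0.001, -0.082]
[-52.5, -8.3, 4.2, 0.0, 0.001, -0.082]
[-51.6, -12.6, 4.2, 0.0, 0.001, -0.082]
[-50.4, -16.8, 4.2, 0.0, 0.001, -0.082]
[-48.8, -20.9, 4.1, 0.0, 0.001, -0.082]
[-47.0, -24.8, 4.1, 0.0, 0.001, -0.082]
```

```bash
python3 -c "
from h import *
c=calibration('wrist');save('wrist','w1.png');np.save('w1.npy',c,allow_pickle=True)"
```

```text
(no output)
```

View pics/w1.png

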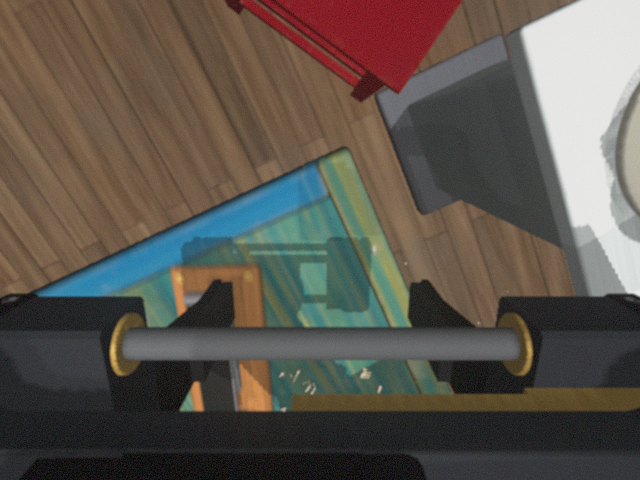

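Call:
carry_out(
  commands=[-53.1,0.4,4.3,0,0,-0.082,-53,-4,4.3,0,0,-0.082,-52.5,-8.3,4.2,0,0,-0.082,-51.6,-12.6,4.2,0,0,-0.082,-50.4,-16.8,4.2,0,0,-0.082],
)

```text
time_s: 2.02
tcp_pos: [0.4796, 0.1762, 0.1579]
ee_rot: [[0.006, -1.0, 0.0], [-1.0, -0.006, 0.006], [-0.006, -0.0, -1.0]]
wrist_force: [-0.4, 0.0, 0.0]
gripper_width: 1.001
```

```bash
python3 -c "
from h import *
c=calibration('wrist');save('wrist','w2.png');np.save('w2.npy',c,allow_pickle=True)
plan([.523,.260,.13],188.5)"
```

```text
t 2.075 P [0.4832 0.1813 0.1575] F [4.6 3.7 0.7] w 87.1 d [ 0.0398  0.0787 -0.0275] rv [-0.005  0.008 -0.137] n 2
[-39.0, -20.3, 14.1, -0.002, 0.004, -0.068]
[-37.6, -23.0, 13.9, -0.002, 0.004, -0.068]
```

View pics/w2.png

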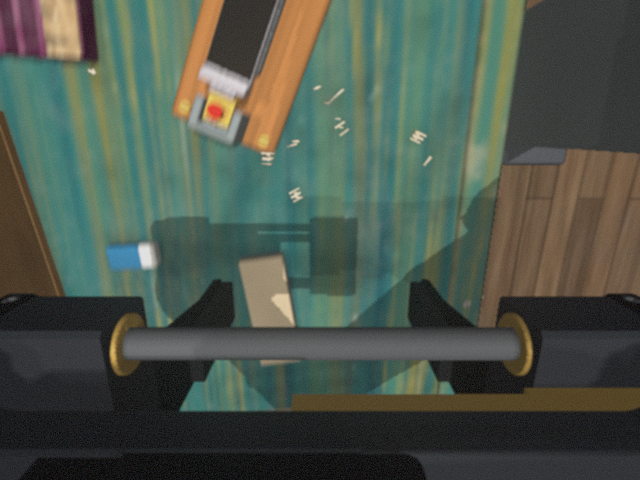

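```bash
python3 -c "
from h import *
c=np.load('w2.npy',allow_pickle=True).item()
q=np.array([ray(c,*p,.017) for p in((239,260),(279,253),(300,360),(261,364))]);print(q.round(4),q.mean(0))
print(ray(c,216,111,.051))
u=np.array([np.cos(np.radians(67.5)),np.sin(np.radians(67.5))])
print(np.array([.5175,-.0035])+u*.097, ray(calibration('top'),447.2,207.2,.051))
"
```

```text
[[0.5531 0.2077 0.017 ]
 [0.517  0.2008 0.017 ]
 [0.4996 0.3121 0.017 ]
 [0.5382 0.3169 0.017 ]] [0.52694819 0.25938031 0.017     ]
[0.55411035 0.08329238 0.051     ]
[0.55462029 0.08611631] [0.55249158 0.08173676 0.051     ]
```

Call:
carry_out(
  commands=[-39,-20.3,10,-0.002,0.004,-0.068,-37.6,-23,10,-0.002,0.004,-0.068,0,0,0,0,0,0],
)

```text
time_s: 2.45
tcp_pos: [0.5236, 0.2635, 0.1354]
ee_rot: [[0.153, -0.988, -0.002], [-0.988, -0.153, -0.002], [0.002, 0.002, -1.0]]
wrist_force: [-0.5, -1.1, -0.2]
gripper_width: 1.001
```

```bash
python3 -c "
from h import *
c=calibration('wrist');save('wrist','w3.png');np.save('w3.npy',c,allow_pickle=True)
save('side','s3.png')
save('top','t3.png')
plan([.523,.260,.05],188.5)"
```

```text
t 2.6 P [0.5226 0.2609 0.137 ] F [0.3 0.6 0.4] w 86.6 d [ 0.0004 -0.0009 -0.087 ] rv [ 0.001 -0.001  0.002] n 2
[0.4, -0.2, 43.5, 0.001, -0.001, 0.001]
[0.5, -0.2, 43.5, 0.001, -0.001, 0.001]
```

View pics/w3.png

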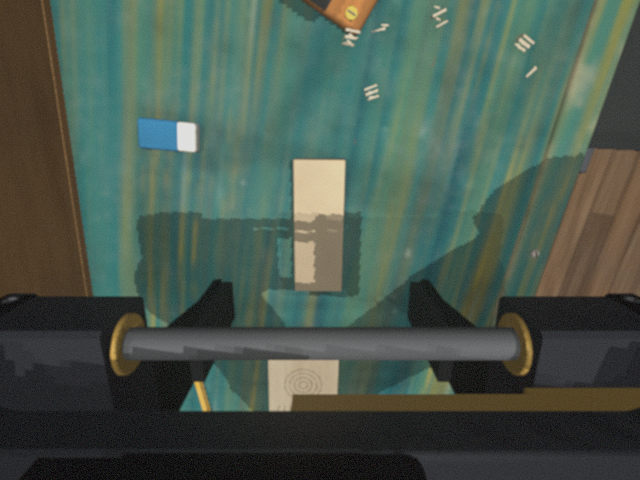

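```bash
python3 -c "
from h import *
c=np.load('w3.npy',allow_pickle=True).item()
q=np.array([ray(c,*p,.017) for p in((293,159),(345,160),(342,291),(293,290))]);print(q.round(4),q.mean(0))
e=q[3]-q[0]+q[2]-q[1];print(np.degrees(np.arctan2(e[1],e[0])))
P=q.mean(0)
plan([P[0],P[1],.004],np.degrees(np.arctan2(e[1],e[0]))+90)"
```

```text
[[0.5536 0.2072 0.017 ]
 [0.5141 0.2019 0.017 ]
 [0.4979 0.31   0.017 ]
 [0.5394 0.3154 0.017 ]] [0.52623161 0.25864199 0.017     ]
97.9956477133714
t 2.6 P [0.5226 0.2609 0.137 ] F [0.3 0.6 0.4] w 86.6 d [ 0.0037 -0.0023 -0.133 ] rv [ 0.001 -0.001  0.011] n 3
[0.9, -1.2, 44.3, 0.0, -0.0, 0.004]
[0.9, -1.1, 44.3, 0.0, -0.0, 0.004]
[0.9, -1.1, 44.3, 0.0, -0.0, 0.004]
```

Call:
carry_out(
  commands=[1,-1.5,45,0,0,0.005,1,-1,40,0,0,0.005,0.5,-1,20,0,0,0,0,0,15,0,0,0,0,0,0,0,0,0],
)

```text
time_s: 3.22
tcp_pos: [0.5267, 0.2548, 0.0185]
ee_rot: [[0.134, -0.991, 0.004], [-0.991, -0.134, 0.003], [-0.002, -0.004, -1.0]]
wrist_force: [-0.5, -0.1, 0.2]
gripper_width: 1.0
```

```bash
python3 -c "
from h import *
plan([.526,.2588,.004],188)"
```

```text
t 3.225 P [0.5267 0.2548 0.0185] F [-0.5 -0.1  0.2] w 87.0 d [-0.0007  0.004  -0.0145] rv [-0.004  0.002 -0.005] n 1
[-4.0, 0.2, 14.5, -0.004, 0.002, -0.005]
```

Call:
carry_out(
  commands=[-4,0,12,-0.004,0.002,-0.005,0,0,2,0,0,0,0,0,0,0,0,0],
)

```text
time_s: 3.6
tcp_pos: [0.5274, 0.26, 0.0061]
ee_rot: [[0.14, -0.99, 0.004], [-0.99, -0.14, 0.003], [-0.002, -0.004, -1.0]]
wrist_force: [-0.5, 0.3, 0.5]
gripper_width: 0.999
```

Call:
carry_out(
  commands=[0,0,0,0,0,0,0,0,0,0,0,0,0,0,0,0,0,0,0,0,0,0,0,0],
  grip=20,
)

```text
time_s: 4.1
tcp_pos: [0.5279, 0.2605, 0.0071]
ee_rot: [[0.14, -0.99, 0.005], [-0.99, -0.14, 0.004], [-0.003, -0.006, -1.0]]
wrist_force: [0.5, 0.4, 1.0]
gripper_width: 0.629
```

```bash
python3 -c "
from h import *
save('side','s4.png')
plan([.526,.2588,.13],188)
plan([.517,-.005,.13],157.5)"
```

```text
t 4.15 P [0.5279 0.2605 0.007 ] F [ 0.9 -0.6 -0.6] w 50.9 d [-0.0019 -0.0017  0.123 ] rv [-0.006  0.003  0.001] n 3
[0.3, 0.5, -41.0, -0.002, 0.001, 0.0]
[0.4, 0.5, -41.0, -0.002, 0.001, 0.0]
[0.4, 0.6, -41.0, -0.002, 0.001, 0.0]
t 4.15 P [0.5279 0.2605 0.007 ] F [ 0.9 -0.6 -0.6] w 50.9 d [-0.0109 -0.2655  0.123 ] rv [-0.005  0.005  0.533] n 6
[43.5, 7.9, -20.7, -0.001, 0.001, 0.089]
[44.0, 4.0, -20.6, -0.001, 0.001, 0.089]
[44.2, 0.1, -20.6, -0.001, 0.001, 0.089]
[44.1, -3.8, -20.6, -0.001, 0.001, 0.089]
[43.6, -7.7, -20.5, -0.001, 0.001, 0.089]
[42.7, -11.5, -20.5, -0.001, 0.001, 0.089]
```

Call:
carry_out(
  commands=[0,0,2,-0.004,0.002,0,0,0,0,0,0,0,0,0,0,0,0,0,0,0,0,0,0,0],
)

```text
time_s: 4.65
tcp_pos: [0.5275, 0.2603, 0.0049]
ee_rot: [[0.14, -0.99, 0.0], [-0.99, -0.14, 0.001], [-0.001, -0.0, -1.0]]
wrist_force: [-0.3, -1.4, 1.2]
gripper_width: 0.455
```

Call:
carry_out(
  commands=[0,0,0,0,0,0,0,0,0,0,0,0,0,0,-30,0,0,0,0,0,-30,0,0,0,0,0,-30,0,0,0],
)

```text
time_s: 5.28
tcp_pos: [0.5248, 0.2581, 0.0922]
ee_rot: [[0.138, -0.99, -0.009], [-0.99, -0.138, -0.005], [0.004, 0.009, -1.0]]
wrist_force: [0.8, 0.2, -2.1]
gripper_width: 0.455
```

```bash
python3 -c "
from h import *
c=calibration('wrist');save('wrist','w5.png');save('side','s5.png');np.save('w5.npy',c,allow_pickle=True)
plan([.517,-.005,.12],157.5)
s=cv2.imread('pics/s5.png');cv2.imwrite('pics/s5c.png',cv2.resize(s[100:320,200:480],None,fx=2.5,fy=2.5))"
```

```text
t 5.375 P [0.5273 0.2599 0.0954] F [ 1.3  0.5 -2.4] w 39.4 d [-0.0103 -0.2649  0.0246] rv [ 0.001 -0.     0.533] n 5
[52.2, 9.4, -4.9, 0.0, -0.0, 0.107]
[52.9, 3.8, -4.9, 0.0, -0.0, 0.107]
[53.0, -1.8, -4.9, 0.0, -0.0, 0.107]
[52.5, -7.4, -4.9, 0.0, -0.0, 0.107]
[51.4, -13.0, -4.9, 0.0, -0.0, 0.107]
```

View pics/w5.png

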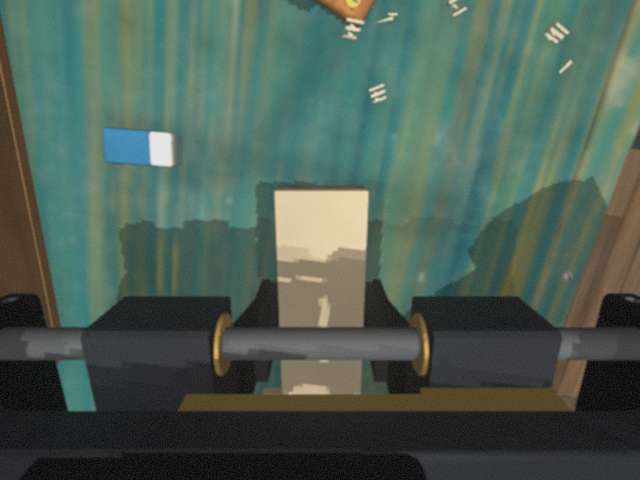

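View pics/s5c.png

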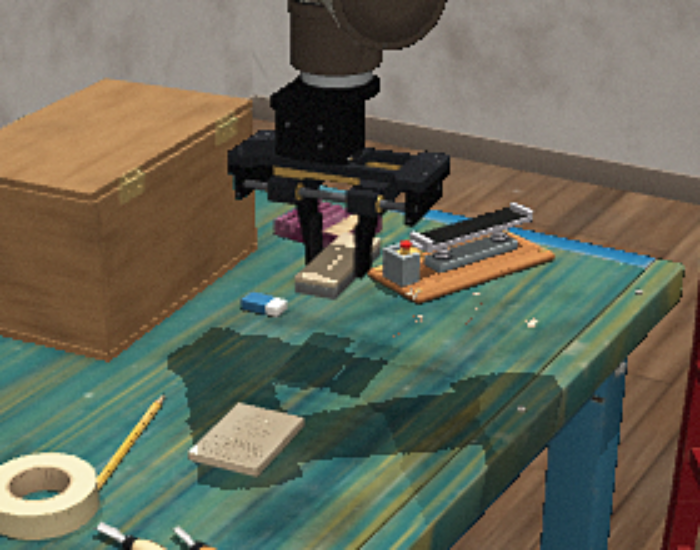

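```bash
python3 -c "
from h import *
c=np.load('w5.npy',allow_pickle=True).item()
z=.0935-.0049+.017
a=np.array([ray(c,*p,z) for p in((275,191),(368,190),(361,395),(283,395))]);print(a.round(4));m=(a[0]+a[1])/2
print(m, m[:2]+.055*np.array([np.cos(np.radians(98)),np.sin(np.radians(98))]))
s=sense();print(s['tcp_pos'])
"
```

```text
[[0.5514 0.2054 0.1056]
 [0.5131 0.1997 0.1056]
 [0.4987 0.3009 0.1056]
 [0.5372 0.3059 0.1056]]
[0.53226022 0.20259031 0.1056    ] [0.5246057  0.25705505]
[0.52729499 0.25993813 0.09540121]
```

Call:
carry_out(
  commands=[50,9,-8,0,0,0.107,51,4,-8,0,0,0.107,51,-2,-8,0,0,0.107,50,-7,-5,0,0,0.107],
)

```text
time_s: 5.88
tcp_pos: [0.5157, 0.0538, 0.1194]
ee_rot: [[-0.293, -0.956, -0.007], [-0.956, 0.293, -0.002], [0.004, 0.007, -1.0]]
wrist_force: [1.1, -0.1, -2.8]
gripper_width: 0.459
```

```bash
python3 -c "
from h import *
plan([.517,-.005,.12],157.5)"
```

```text
t 5.875 P [0.5157 0.0538 0.1194] F [ 1.1 -0.1 -2.8] w 40.0 d [ 0.0013 -0.0588  0.0006] rv [ 0.006 -0.004  0.096] n 2
[27.9, -9.2, -0.2, 0.003, -0.002, 0.048]
[27.5, -10.5, -0.3, 0.003, -0.002, 0.048]
```

Call:
carry_out(
  commands=[27,-9,0,0.003,-0.002,0.048,26,-10,0,0.003,-0.002,0.048,0,0,0,0,0,0],
)

```text
time_s: 6.25
tcp_pos: [0.5132, -0.0079, 0.1154]
ee_rot: [[-0.392, -0.92, -0.007], [-0.92, 0.392, -0.0], [0.003, 0.007, -1.0]]
wrist_force: [0.3, 0.6, -1.7]
gripper_width: 0.457
```

```bash
python3 -c "
from h import *
c=calibration('wrist');save('wrist','w6.png');np.save('w6.npy',c,allow_pickle=True)
plan([.518,-.002,.075],157.5)
s=save('side','s6.png')[:,:,::-1];cv2.imwrite('pics/s6c.png',cv2.resize(s[80:260,300:480],None,fx=3.3,fy=3.3))"
```

```text
t 6.3 P [ 0.5133 -0.0071  0.1155] F [-0.8  1.6 -2.5] w 39.5 d [ 0.0047  0.0051 -0.0405] rv [ 0.007 -0.003 -0.009] n 1
[-6.6, -2.6, 40.4, 0.007, -0.003, -0.009]
```

View pics/w6.png

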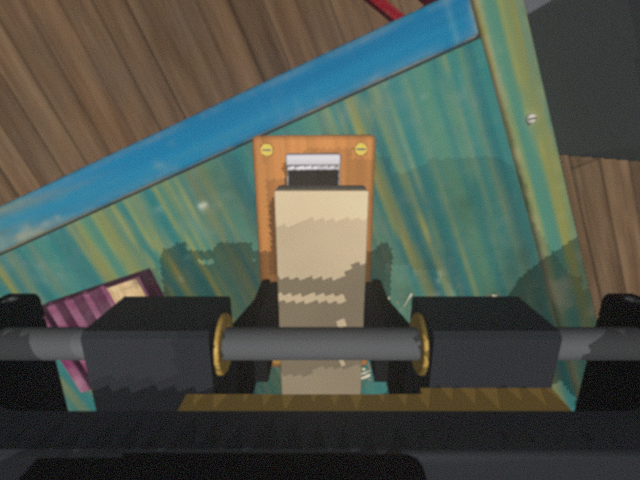

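View pics/s6c.png

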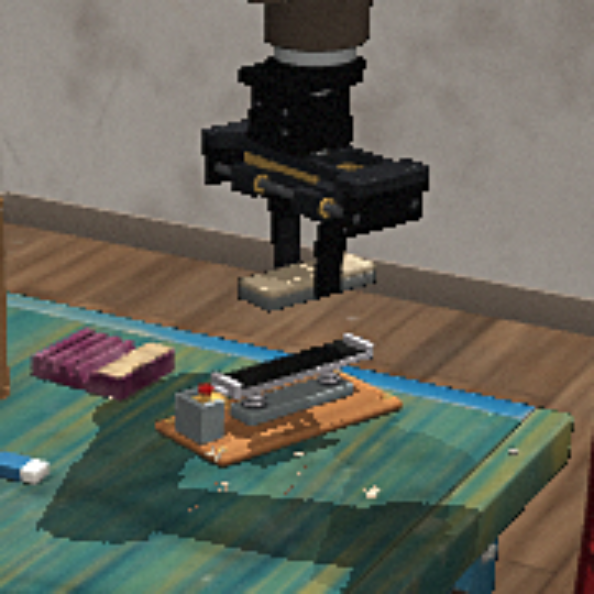

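The stone hangs above the stage, with the far lip visible at rows 154–168 and columns 287–340. I'll measure the lip and the stone end in the same wrist image.

```bash
python3 -c "
from h import *
c=np.load('w6.npy',allow_pickle=True).item()
w=cv2.imread('pics/w6.png');cv2.imwrite('pics/w6c.png',cv2.resize(w[120:220,240:390],None,fx=5,fy=5,interpolation=cv2.INTER_CUBIC))
a=np.radians(67.5);u=np.array([np.cos(a),np.sin(a)]);v=np.array([u[1],-u[0]])
for nm,p,z in(('lip',(287,154),.053),('lip',(339,154),.053),('lipin',(287,167),.053),('lipin',(339,167),.053),('base',(255,136),.01),('base',(375,136),.01),('stone',(275,191),.126),('stone',(368,191),.126)):
  q=ray(c,*p,z)[:2];print(nm,q.round(4),'along',((q-[.517,-.004])@u).round(4),'across',((q-[.517,-.004])@v).round(4))
"
```

```text
lip [ 0.5053 -0.0774] along -0.0723 across 0.0173
lip [ 0.4761 -0.0649] along -0.0719 across -0.0144
lipin [ 0.5086 -0.0703] along -0.0645 across 0.0176
lipin [ 0.4791 -0.0577] along -0.0641 across -0.0145
base [ 0.5254 -0.0972] along -0.0829 across 0.0435
base [ 0.4463 -0.0634] along -0.0819 across -0.0426
stone [ 0.5091 -0.0666] along -0.0609 across 0.0166
stone [ 0.4728 -0.051 ] along -0.0604 across -0.0228
```

View pics/w6c.png

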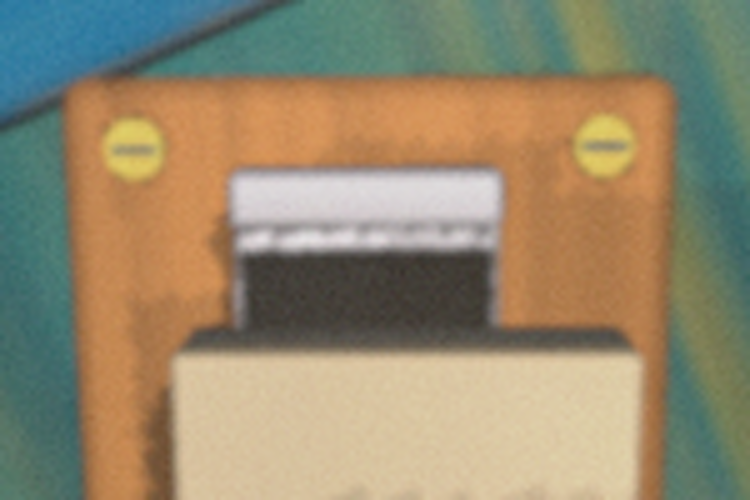

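Call:
carry_out(
  commands=[-6.5,-3.5,25,0.007,-0.003,-0.009,0,0,15,0,0,0,0,0,0,0,0,0],
)

```text
time_s: 6.72
tcp_pos: [0.52, 0.0012, 0.0739]
ee_rot: [[-0.377, -0.926, 0.002], [-0.926, 0.377, 0.0], [-0.001, -0.001, -1.0]]
wrist_force: [0.2, -1.1, -2.0]
gripper_width: 0.454
```

```bash
python3 -c "
from h import *
c=calibration('wrist');save('wrist','w7.png');np.save('w7.npy',c,allow_pickle=True)
plan([.519,-.002,.055],157.5)
w=cv2.imread('pics/w7.png');cv2.imwrite('pics/w7c.png',cv2.resize(w[100:300,220:420],None,fx=3,fy=3,interpolation=cv2.INTER_CUBIC))"
```

```text
t 6.775 P [0.5206 0.0013 0.0746] F [ 0.6 -0.6 -1.8] w 39.8 d [-0.0016 -0.0033 -0.0196] rv [-0.003  0.002  0.006] n 1
[3.7, 0.2, 19.6, -0.003, 0.002, 0.006]
```

View pics/w7c.png

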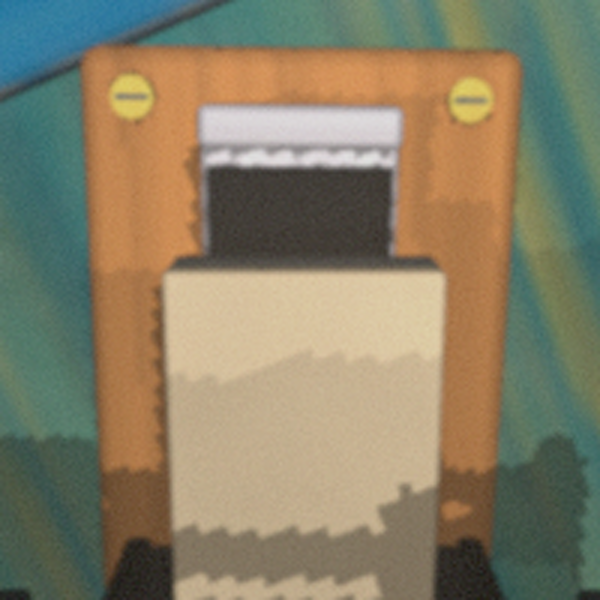

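Call:
carry_out(
  commands=[3,0,10,-0.003,0.002,0.006,0,0,6,0,0,0,0,0,0,0,0,0],
)

```text
time_s: 7.15
tcp_pos: [0.5203, -0.0007, 0.0586]
ee_rot: [[-0.382, -0.924, 0.002], [-0.924, 0.382, 0.001], [-0.001, -0.001, -1.0]]
wrist_force: [0.1, -0.2, -2.1]
gripper_width: 0.454
```

```bash
python3 -c "
from h import *
plan([.519,-.002,.053],157.5)
c=calibration('wrist');save('wrist','w8.png')
R=1
w=cv2.imread('pics/w8.png');cv2.imwrite('pics/w8c.png',cv2.resize(w[100:300,220:420],None,fx=3,fy=3,interpolation=cv2.INTER_CUBIC))
def al(u,v,z):
  q=ray(c,u,v,z)[:2];a=np.radians(67.5);return ((q-[.5185,-.0025])@[np.cos(a),np.sin(a)]).round(4)
np.save('w8.npy',c,allow_pickle=True)
"
```

```text
t 7.15 P [ 0.5203 -0.0007  0.0586] F [ 0.1 -0.2 -2.1] w 39.5 d [-0.0013 -0.0013 -0.0056] rv [-0.001  0.001  0.001] n 1
[1.7, 0.7, 5.6, -0.001, 0.001, 0.001]
```

View pics/w8c.png

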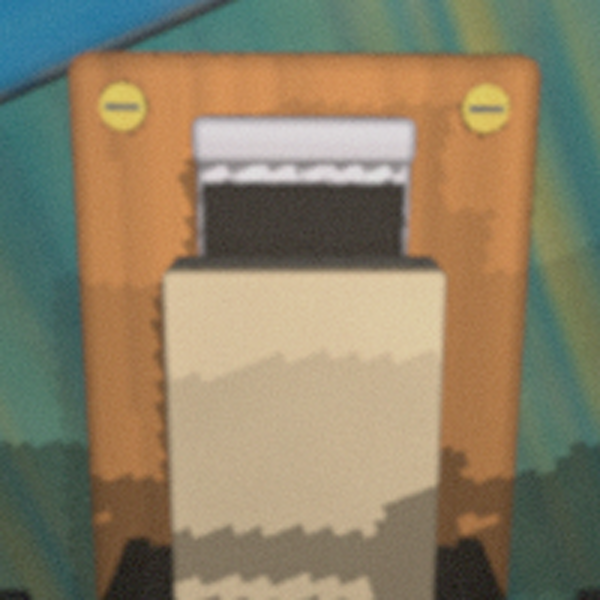

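Call:
carry_out(
  commands=[1.7,0.5,4.5,-0.001,0.001,0.001,0,0,1,0,0,0,0,0,0,0,0,0],
)

```text
time_s: 7.58
tcp_pos: [0.5196, -0.0022, 0.0536]
ee_rot: [[-0.383, -0.924, 0.002], [-0.924, 0.383, 0.0], [-0.001, -0.002, -1.0]]
wrist_force: [0.5, -0.2, -2.6]
gripper_width: 0.455
```

```bash
python3 -c "
from h import *
plan([.519,-.002,.053],157.5)"
```

```text
t 7.575 P [ 0.5196 -0.0022  0.0536] F [ 0.5 -0.2 -2.6] w 39.6 d [-0.0006  0.0002 -0.0006] rv [-0.002  0.001 -0.   ] n 1
[0.1, 0.7, 0.5, -0.002, 0.001, -0.0]
```

Call:
carry_out(
  commands=[0,0.5,1,-0.002,0.001,0,0,0,0.5,0,0,0,0,0,0,0,0,0],
)

```text
time_s: 7.95
tcp_pos: [0.5195, -0.002, 0.0529]
ee_rot: [[-0.383, -0.924, 0.001], [-0.924, 0.383, 0.0], [-0.0, -0.0, -1.0]]
wrist_force: [0.9, -0.4, -1.9]
gripper_width: 0.457
```

Call:
carry_out(
  commands=[0,0,1,0,0,0,0,0,1,0,0,0,0,0,0,0,0,0],
)

```text
time_s: 8.32
tcp_pos: [0.5195, -0.002, 0.0521]
ee_rot: [[-0.382, -0.924, 0.001], [-0.924, 0.382, -0.0], [-0.0, -0.001, -1.0]]
wrist_force: [-0.1, 0.0, 3.3]
gripper_width: 0.454
```

The stone is in contact: the force went from -2 to +3.3 N. I'll release it now.

Call:
carry_out(
  commands=[0,0,0,0,0,0,0,0,0,0,0,0,0,0,0,0,0,0,0,0,0,0,0,0],
  grip=70,
)

```text
time_s: 8.82
tcp_pos: [0.5205, -0.0018, 0.0517]
ee_rot: [[-0.382, -0.924, 0.003], [-0.924, 0.382, 0.0], [-0.001, -0.003, -1.0]]
wrist_force: [-0.5, 0.1, 0.2]
gripper_width: 0.776
```

Call:
carry_out(
  commands=[0,0,-15,0,0,0,0,0,-30,0,0,0,0,0,-30,0,0,0,0,0,0,0,0,0],
)

```text
time_s: 9.32
tcp_pos: [0.5211, -0.0018, 0.1317]
ee_rot: [[-0.381, -0.924, 0.005], [-0.924, 0.381, 0.0], [-0.002, -0.005, -1.0]]
wrist_force: [0.6, 0.1, -0.5]
gripper_width: 0.806
```

```bash
python3 -c "
from h import *
c=calibration('wrist');w=save('wrist','w9.png')[:,:,::-1];np.save('w9.npy',c,allow_pickle=True)
plan([.5185,-.0025,.08],157.5)
s=save('side','s9.png')[:,:,::-1];s=cv2.resize(s[80:260,300:480],None,fx=2.6,fy=2.6);w=cv2.resize(w[100:300,220:420],(300,468))
cv2.imwrite('pics/s9c.png',np.hstack([s,w]))"
```

```text
t 9.375 P [ 0.52   -0.002   0.1303] F [-0.7  0.3 -0.6] w 70.3 d [-0.0015 -0.0005 -0.0503] rv [-0.002  0.001  0.001] n 1
[1.1, 1.3, 50.3, -0.002, 0.001, 0.001]
```

View pics/s9c.png

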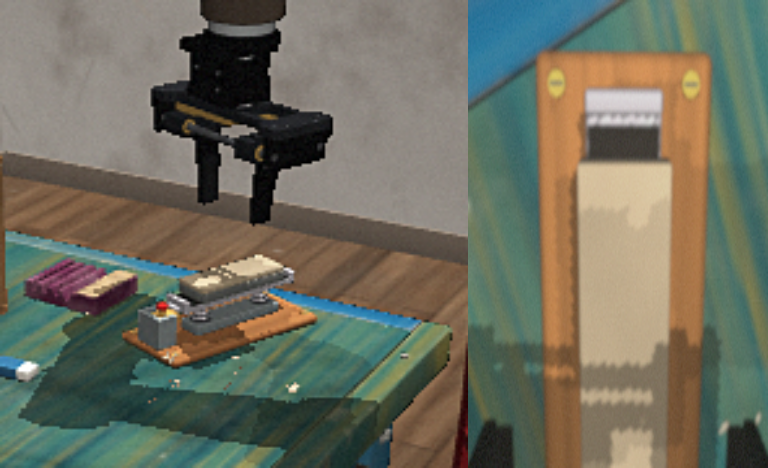

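View pics/w9.png

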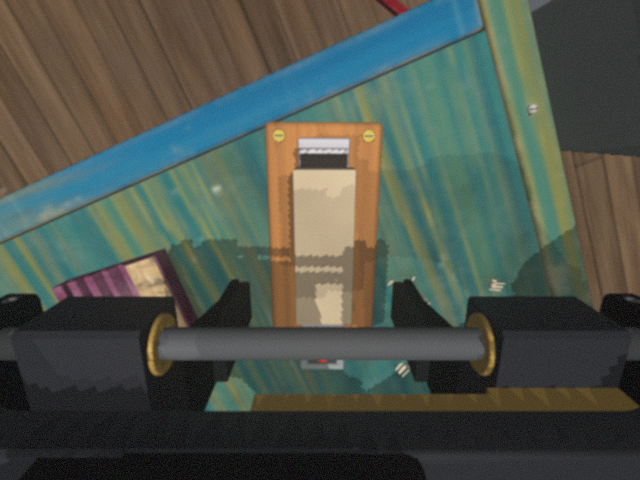

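The stone sits flat on the stage between the lips. I'll shut the fingers and come down over its centre.

Call:
carry_out(
  commands=[0,0,0,0,0,0,0,0,0,0,0,0,0,0,0,0,0,0,0,0,0,0,0,0,0,0,0,0,0,0],
  grip=0,
)

```text
time_s: 10.05
tcp_pos: [0.5174, -0.0025, 0.1264]
ee_rot: [[-0.382, -0.924, -0.006], [-0.924, 0.382, -0.002], [0.004, 0.005, -1.0]]
wrist_force: [-0.2, 0.1, -0.6]
gripper_width: 0.322
```

Call:
carry_out(
  commands=[1,1,20,-0.002,0.001,0,0,0,25,0,0,0,0,0,5,0,0,0,0,0,0,0,0,0],
)

```text
time_s: 10.55
tcp_pos: [0.5169, -0.003, 0.0763]
ee_rot: [[-0.382, -0.924, -0.006], [-0.924, 0.382, -0.002], [0.004, 0.005, -1.0]]
wrist_force: [0.2, 0.5, 1.4]
gripper_width: 0.009
```

```bash
python3 -c "
from h import *
plan([.5185,-.0025,.068],157.5)"
```

```text
t 10.55 P [ 0.5169 -0.003   0.0763] F [0.2 0.5 1.4] w 0.8 d [ 0.0016  0.0005 -0.0083] rv [ 0.005 -0.004  0.001] n 1
[-1.1, -1.3, 8.2, 0.005, -0.004, 0.001]
```

Call:
carry_out(
  commands=[-1,-1,7,0.005,-0.004,0,0,0,4,0,0,0,0,0,4,0,0,0],
)

```text
time_s: 10.92
tcp_pos: [0.5198, -0.0022, 0.0631]
ee_rot: [[-0.381, -0.924, 0.004], [-0.924, 0.381, 0.001], [-0.002, -0.004, -1.0]]
wrist_force: [-3.9, 1.1, 7.9]
gripper_width: 0.007
```

Call:
carry_out(
  commands=[0,0,4,0,0,0,0,0,4,0,0,0,0,0,4,0,0,0],
)

```text
time_s: 11.3
tcp_pos: [0.5198, -0.0021, 0.0545]
ee_rot: [[-0.38, -0.925, 0.005], [-0.925, 0.38, -0.0], [-0.002, -0.005, -1.0]]
wrist_force: [-3.4, 0.9, 7.3]
gripper_width: 0.006
```

Call:
carry_out(
  commands=[0,0,4,0,0,0,0,0,4,0,0,0,0,0,3,0,0,0],
)

```text
time_s: 11.68
tcp_pos: [0.5199, -0.0021, 0.0473]
ee_rot: [[-0.378, -0.926, 0.006], [-0.926, 0.378, -0.001], [-0.001, -0.006, -1.0]]
wrist_force: [-6.4, 2.5, 21.1]
gripper_width: 0.005
```

Call:
carry_out(
  commands=[0,0,3,0,0,0,0,0,3,0,0,0],
)

```text
time_s: 11.92
tcp_pos: [0.5199, -0.0021, 0.0473]
ee_rot: [[-0.376, -0.927, 0.006], [-0.927, 0.376, -0.003], [0.0, -0.007, -1.0]]
wrist_force: [-8.2, 2.2, 21.8]
gripper_width: 0.005
```

Bottomed at z 0.0473 with 21 N. Each row re-targets from the measured pose, so I'll hold with a small downward command.

Call:
carry_out(
  commands=[0,0,3,0,0,0,0,0,3,0,0,0,0,0,3,0,0,0,0,0,3,0,0,0,0,0,3,0,0,0],
)

```text
time_s: 12.55
tcp_pos: [0.5199, -0.0021, 0.0473]
ee_rot: [[-0.371, -0.929, 0.009], [-0.929, 0.371, -0.005], [0.001, -0.01, -1.0]]
wrist_force: [-7.6, 2.2, 18.9]
gripper_width: 0.005
```

Call:
carry_out(
  commands=[0,0,3,0,0,0,0,0,3,0,0,0,0,0,3,0,0,0,0,0,3,0,0,0,0,0,3,0,0,0],
)

```text
time_s: 13.18
tcp_pos: [0.52, -0.0021, 0.0473]
ee_rot: [[-0.367, -0.93, 0.013], [-0.93, 0.367, -0.007], [0.002, -0.014, -1.0]]
wrist_force: [-8.7, 1.6, 20.7]
gripper_width: 0.005
```

Call:
carry_out(
  commands=[0,0,-3,0,0,0,0,0,-6,0,0,0,0,0,-20,0,0,0,0,0,-40,0,0,0,0,0,-40,0,0,0],
)

```text
time_s: 13.8
tcp_pos: [0.5168, -0.0016, 0.158]
ee_rot: [[-0.367, -0.93, 0.007], [-0.93, 0.367, -0.009], [0.006, -0.01, -1.0]]
wrist_force: [0.9, 0.9, 0.2]
gripper_width: 0.005
```

```bash
python3 -c "
from h import *
c=calibration('wrist');w=save('wrist','w10.png')[:,:,::-1]
s=save('side','s10.png')[:,:,::-1];save('top','t10.png')
s=cv2.resize(s[160:230,320:440],None,fx=6.5,fy=6.5,interpolation=cv2.INTER_CUBIC)
cv2.imwrite('pics/s10c.png',s)
plan([.5185,-.0025,.15],157.5)"
```

```text
t 13.95 P [ 0.5184 -0.0012  0.1593] F [ 0.4 -0.5 -0.3] w 0.5 d [ 0.0001 -0.0013 -0.0093] rv [-0.015 -0.002  0.017] n 1
[1.2, -0.4, 9.3, -0.015, -0.002, 0.017]
```

View pics/s10c.png

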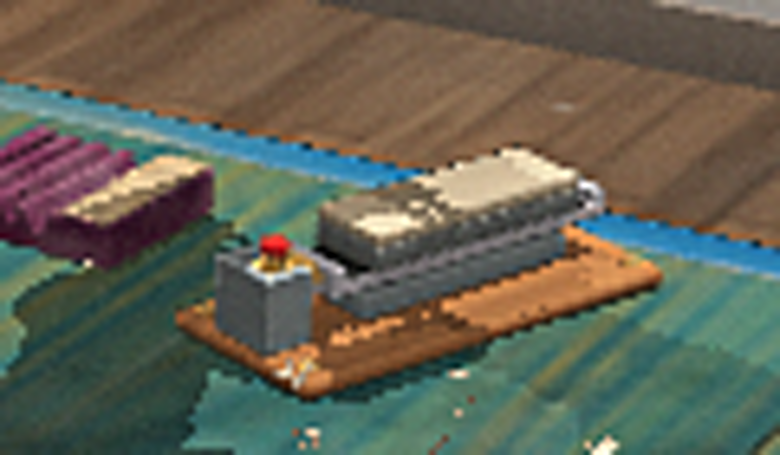

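View pics/w10.png

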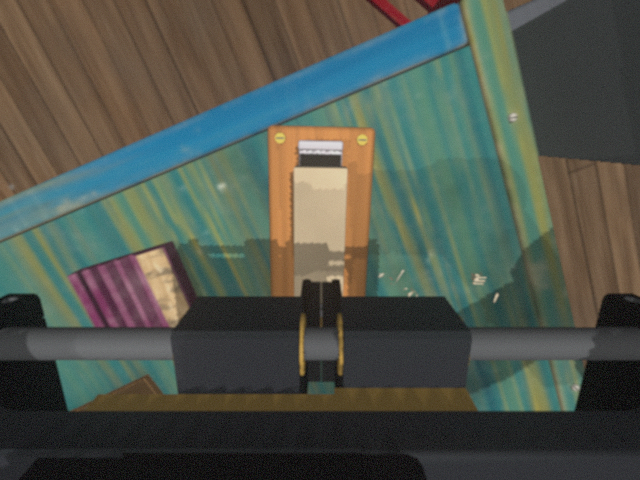

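The stage stays down with the hand off and the stone is flat on it. Last, I'll check the centring numerically.

```bash
python3 -c "
from h import *
c=calibration('wrist')
w=cv2.imread('pics/w10.png');a=cv2.resize(w[120:200,260:390],None,fx=5.8,fy=5.8,interpolation=cv2.INTER_CUBIC);cv2.imwrite('pics/w10c.png',a)
a=np.radians(67.5);u=np.array([np.cos(a),np.sin(a)])
for nm,p,z in(('lipout',(320,142),.039),('lipin',(320,152),.039),('stone end',(320,167.5),.051),('stone L',(294,190),.051),('stone R',(347,190),.051),('baseL',(270,190),.01),('baseR',(374,190),.01)):
  q=ray(c,*p,z)[:2]-[.5185,-.0025];print(nm,(q@u).round(4),(q@[u[1],-u[0]]).round(4))
"
```

```text
lipout -0.0715 0.003
lipin -0.0641 0.0029
stone end -0.0535 0.0025
stone L -0.0364 0.0219
stone R -0.0371 -0.0182
baseL -0.0297 0.0465
baseR -0.0314 -0.0441
```

View pics/w10c.png

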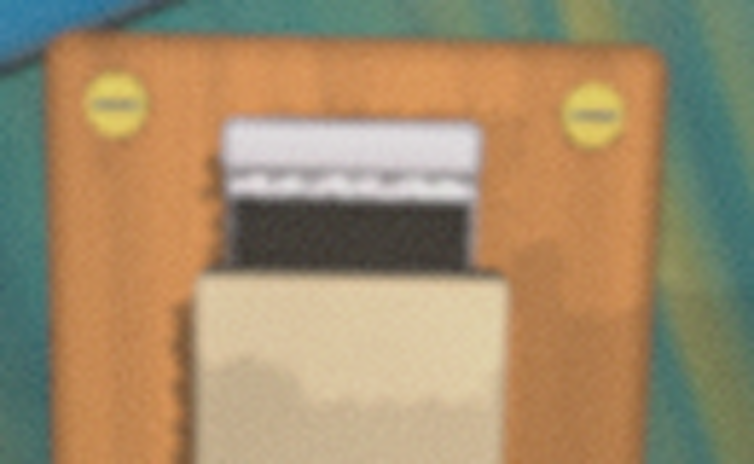

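```bash
python3 -c "
from h import *
print(finish_job())"
```

```text
the job is handed in; nothing more can be done
None
```

The whetstone is on the stage, tan side up and lengthwise, and the stage stayed down after I took the hand away. I pressed it with the shut fingers to the bottom (about 20 N, TCP at z 0.047 m), held it there for a little over a second and lifted clear. The job is handed in at about 14 s of the 51 s allowed.

- **Stage:** in the last side and wrist pictures it is still down with no hand on it. I judged the latch from that; I could not measure the latch bolt itself.
- **Stone:** it lies flat and in line with the stage. The gap at the far lip is about 11 mm against a nominal 12, and it is within about 1 mm of centred across. The latch-end lip was hidden from the wrist camera.
- **Robot:** the gripper is about 10 cm above the stone and touching nothing, with the wrist force near 0.
- **Disagreements:** the stage centre differed by about 2–3 mm between the top and wrist cameras, well inside the 18 mm tolerance. A rough side-camera estimate from the first picture was about 13 mm off; I did not use it.

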